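Kit the nest: base plate underneath, clamp bar over it

TASK

Make up the clamp kit in the grey open-fronted nest. First push the wide base plate flat along the bench, without lifting it, in through the flared mouth until it is fully home against the back rail; then lay the clamp bar across on top of it, rib upward, with both its ends down in the notches of the side rails, and let go. Leave the other things on the bench where they are.

Things in the scene. Friction and masses are not known exactly. Their poses are not given: they have to be found in the camera images.
- nest: Grey U-frame fixed on the bench; no floor. Origin: on the bench, bay centre; x from mouth to back rail, z up. Mouth faces world -y within 0.3 rad. Bay 98 mm wide (y), 84 deep (x -42 to +42 = back rail face). Rails 14 thick, 22 high; in each side rail a notch from x -18 to +14, its floor 5 mm up. Two flared blades, 16 high, reach to x -72 and widen the mouth to about 130.
- nest_home (a point): Point on the bench in the nest, with the nest's axes, 2 mm nearer the mouth than its origin: where the plate's origin lies when the plate touches the back rail (its rear edge then stands out 4 mm past the side rails), and straight below the middle between the notches.
- base_plate: Loose bare aluminium plate flat on the bench: 88 mm along x, 92 along y, 12 thick, 0.2 to 0.35 kg, flush dark screw heads at its corners; too wide to grip. Origin: centre of its underside, z up. Its +x edge goes in first. Starts right of the nest, its x at most 0.7 rad from the nest's x.
- clamp_bar: Loose bare aluminium bar lying flat: strap 118 mm along y, 24 along x, 8 thick; in mid-top a grip rib 40 along y, 14 along x, from 8 to 30 mm above the underside; a screw head 4 mm high near each end. 0.12 kg. Origin: centre of its underside, z up. Either way round will do. Starts at the right, in one of three places shared at random with timer and slide box. On the plate it lies 12 mm up.
- timer: Bystander: flat white bench timer, 68x64x19 mm, origin under its centre.
- card_box: Bystander: flat box of slides, 62x88x14 mm, origin under its centre.
- ethanol_bottle: Bystander: white bottle, 52 mm across, 124 mm high, origin under its centre.
- buffer_bottle: Bystander: white bottle, 48 mm across, 104 mm high, origin under its centre.
- tip_box: Bystander: open pipette tip box, 68x112x71 mm, origin under its centre.
- vortex_mixer: Bystander: round vortex mixer, 100 mm across, 67 mm high, origin under its centre.
- conical_1: Bystander: capped conical tube lying down, 117 mm along its y, 22 mm across, origin under its centre.

How it is judged:
By the outcome, as a careful person would: the job done as asked, in the order asked, and still so for the second after the job is handed in, with the robot touching nothing.
It also fails if it takes over 54 s, if anything falls off the work surface, if the arm or the gripper's body presses on something with over 40 N, if the wrist force passes 120 N, or if a joint passes its speed limit or range.

ROBOT

A 6-joint arm with a two-finger parallel gripper is mounted at the origin on the work surface; the furniture and walls round the work are solid. World frame = base frame: x ahead of the robot, y to its left, z up, the work surface at z = 0. Lengths are in m, angles in rad, forces in N, time in s.
With the tool pointing down it reaches from about 0.2 to 0.875 m from the base axis. Payload 3.4 kg.
Tool frame: the origin (TCP) lies between the finger pads; the fingertips stand 25 mm ahead of it and the grasp point (between the pads) lies 6 mm ahead of it (r.nose_length is the z of the fingertips in the tool frame, in m); z points along the fingers, y is the line along which they close (so a half turn about z gives the same grasp; the last joint's range is limited). The gripper opens to 94 mm and grips with 3 to 60 N. Pads are 16 mm wide; open, the fingers measure 119 mm over their backs; the gripper's body (75 mm by 177 mm) begins 78 mm behind the grasp point.
Start: joints at [-1.293, 0.276, 1.505, -0, 1.361, -0.121], TCP at [0.223, -0.53, 0.23] pointing down, gripper open.
Joint ranges: [-2.89, 2.89], [-0.75, 2.08], [0.22, 2.7], [-1.18, 4.32], [0.11, 2.71], [-2.7, 2.7]. Speed limits (rad/s): [2.57, 2.57, 3.14, 3.14, 3.14, 3.14].

INTERFACE

Orientations are given as a unit quaternion [w, x, y, z].
In Python, from plant import r, gripper_to, inverse_kinematics, vision, models, telemetry gives the robot as it stands. Calls block until the motion is done:
- r.move_to(position, orientation): joint-space move of the TCP to a pose.
- r.move_l(position, rot=None, vel=0.15, guard=None): straight line of the TCP; rot=None keeps the orientation; vel is the mean speed in m/s. With guard (N) it stops when the force on the tool has changed by that much, and returns True; else False.
- r.movej(angles): joint-space move.
- gripper_to(opening, f_grip=None): finger opening in m; f_grip is the grip in N (None keeps the last); returns when the fingers have stopped.
- r.hold(seconds).
- inverse_kinematics(position, orientation): joint angles nearest the present ones, or None.
- vision.snapshot(name): name is "scene" or "top" or "wrist"; returns the picture (400x640x3 uint8, red, green, blue); there is no depth.
- vision.get_calibration(name): a dict with "fx", "fy", "cx", "cy" (pixels), "position" and "orientation" of the camera in the world. Camera axes: x right, y down, z forward; pixel columns grow to the right and rows downward; lengths in m; the calibration is good to about 2 mm. A picture is of the moment at which its call begins: read the wrist's pose just before it. get_calibration takes no time and is no camera call; for the wrist camera it gives the pose at the moment of the call.
A pose or a line that the arm cannot do raises r.PlanningError and nothing moves.
- r.sign_off(): hands the job in; it is judged then, once.
Trained networks look in the newest picture that a camera, given by its name, has taken for a name from the list of things; names that differ only in an ending like _2 or _b are one class to them, and where a whole thing is asked for, a point or a joint stands for the part that bears it (a point fixed in the world has none). Each returns a list of dicts, best first, with "score" (0 to 1); they miss things now and then, are a little off and sometimes report something else, mostly with a low value. They report only what shows in the picture. A call takes as long as a camera call.
- models.boxes_of(thing, camera): "at" ([x, y, z] in m, in world coordinates, good to about 4 mm: the middle of the surface that is visible of it).
- models.regions_of(thing, camera): "pixels" (400x640 bool, what is visible of it).
- models.mark_of(thing, camera): "at" ([x, y, z] in m, in world coordinates, good to about 4 mm: a listed point, or the origin of a listed thing).
Readings, each from a call of its own:
- telemetry.current_t(): time.
- telemetry.current_joints(): joint angles.
- telemetry.current_dq(): joint speeds.
- telemetry.current_joint_efforts(): joint torques, N m.
- telemetry.current_ee_pos(): TCP position.
- telemetry.current_tool_rot(): TCP orientation.
- telemetry.current_wrist_force(): force on the tool from outside, world axes, zero at the start.
- telemetry.current_torque(): the same for the moment, N m.
- telemetry.current_opening(): finger opening in m.
- telemetry.current_finger_force(): force on a finger pad.
Only numpy, scipy, OpenCV 4.12 (cv2) and the standard library are available. Lean on these libraries where they do the work, as an engineer would, in place of code of your own. Each camera call takes 0.05 s, during which the arm holds its last target. There are 200 camera calls.

## Working session

There is one attempt and no reset: what is moved stays moved. The work goes in short steps, each a Python script; the robot and the scene stay as the last script left them, time stands still between calls to the robot, and variables do not carry over. Pictures are saved under pics/ and viewed, at most 10 in all, crops included, and the job is handed in when it is done.

```bash
mkdir -p pics; ls; python3 - <<'E'
from plant import r, vision, models, telemetry
import cv2, numpy as np
for c in ("top","scene"):
    im=vision.snapshot(c); cv2.imwrite(f"pics/{c}0.png",im[:,:,::-1])
    k=vision.get_calibration(c); print({a:np.round(b,4).tolist() for a,b in k.items()})
    for t in ("nest","nest_home","base_plate","clamp_bar","timer","card_box"):
        print(c,t,[(np.round(d["at"],3).tolist(),round(d["score"],2)) for d in models.mark_of(t,c)[:2]])
print(telemetry.current_t())
E
```

```text
pics
{'fx': 423.037, 'fy': 423.037, 'cx': 314.1065, 'cy': 202.9737, 'position': [0.4147, -0.0998, 0.8605], 'orientation': [-0.0771, 0.7578, -0.6446, 0.0655]}
top nest []
top nest_home [([0.599, -0.318, 0.001], 0.69)]
top base_plate [([0.532, -0.095, 0.002], 0.76)]
top clamp_bar [([0.6, -0.319, -0.0], 0.91)]
top timer [([0.473, -0.289, 0.003], 0.65)]
top card_box [([0.64, -0.196, 0.0], 0.86)]
{'fx': 397.8813, 'fy': 397.8813, 'cx': 323.8154, 'cy': 200.4597, 'position': [0.347, 0.5228, 0.5888], 'orientation': [0.0743, -0.1596, 0.8935, -0.4132]}
scene nest []
scene nest_home []
scene base_plate [([0.532, -0.095, 0.002], 0.8)]
scene clamp_bar [([0.606, -0.324, 0.004], 0.66)]
scene timer [([0.473, -0.287, 0.001], 0.69)]
scene card_box [([0.646, -0.194, 0.001], 0.9)]
0.7
```

View pics/top0.png

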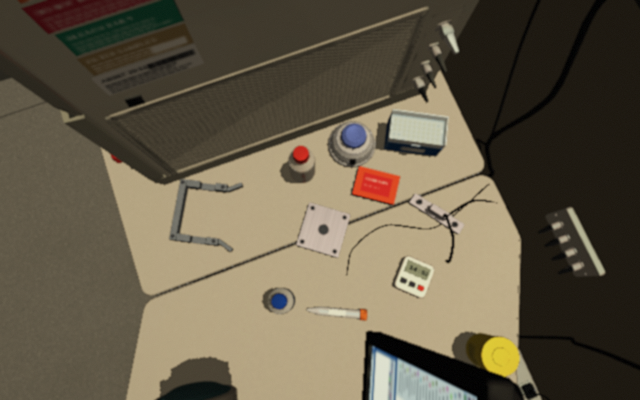

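View pics/scene0.png

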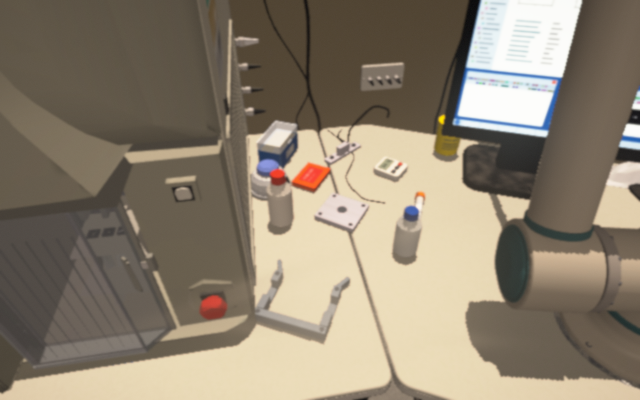

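Top view: the nest is at (205,212) with its mouth to the right. The plate is at (323,230) and the bar at (437,213). There are bottles at (302,165) and (280,300), on either side of the push lane. Next I'll fit the planar poses by silhouette.

```bash
cat > h.py <<'E'
from plant import r, gripper_to, inverse_kinematics, vision, models, telemetry
import cv2, numpy as np
from scipy.optimize import minimize
from scipy.spatial.transform import Rotation as R
def box(x0,x1,y0,y1,z0,z1):
    return np.array([[x,y,z] for x in(x0,x1) for y in(y0,y1) for z in(z0,z1)])/1000
def blade(s):
    return np.array([[x,s*y,z] for x,y in((-42,49),(-42,55),(-72,65),(-72,71)) for z in(0,16)])/1000
NEST=[box(42,56,-63,63,0,22),blade(1),blade(-1)]
for s in(1,-1):
    a,b=sorted((49*s,63*s))
    NEST+=[box(-42,-18,a,b,0,22),box(-18,14,a,b,0,5),box(14,56,a,b,0,22)]
PLATE=[box(-44,44,-46,46,0,12)]
BAR=[box(-12,12,-59,59,0,8),box(-7,7,-20,20,8,30)]
def proj(P,k):
    q=k["orientation"]; M=R.from_quat([q[1],q[2],q[3],q[0]]).as_matrix()
    c=(P-np.array(k["position"]))@M
    return np.c_[k["fx"]*c[:,0]/c[:,2]+k["cx"],k["fy"]*c[:,1]/c[:,2]+k["cy"]]
def world(p,x,z=0): 
    c,s=np.cos(x[2]),np.sin(x[2]); p=np.asarray(p)
    return p@np.array([[c,s,0],[-s,c,0],[0,0,1]])+[x[0],x[1],z]
S=4
def render(model,x,k,z=0):
    m=np.zeros((400*S,640*S),np.uint8)
    for b in model:
        h=cv2.convexHull(((proj(world(b,x,z),k)+.5)*S).astype(np.float32))
        cv2.fillConvexPoly(m,np.round(h).astype(np.int32),1)
    return cv2.resize(m.astype(np.float32),(640,400),interpolation=cv2.INTER_AREA)
def fit(model,views,x0,z=0):
    def cost(x):
        return sum(np.abs(cv2.GaussianBlur(render(model,x,k,z),(0,0),1.5)-g).sum()/n for g,k,n in V)
    V=[(cv2.GaussianBlur(m.astype(np.float32),(0,0),1.5),k,m.sum()) for m,k in views]
    best=None
    for sc in (1,.3):
        x0=np.array(x0); sx=np.vstack([x0]+[x0+d for d in np.diag([.012,.012,.15])*sc])
        o=minimize(cost,x0,method="Nelder-Mead",options=dict(initial_simplex=sx,xatol=1e-4,fatol=1e-4)); x0=o.x
    return o.x,o.fun/len(views)
def look(cam,thing,snap=False):
    if snap: look.im=vision.snapshot(cam)
    k=vision.get_calibration(cam); d=models.regions_of(thing,cam)
    return [(e["pixels"],k,e["score"]) for e in d]
def quat(yaw,tilt=0): # tool down; tool x at world angle yaw
    q=(R.from_euler("z",yaw)*R.from_euler("x",np.pi)*R.from_euler("y",tilt)).as_quat(); return np.array([q[3],*q[:3]])
E
python3 - <<'E'
from h import *
for cam in("top","scene"):
    vision.snapshot(cam)
    for t in("ethanol_bottle","buffer_bottle","vortex_mixer","tip_box","conical_1"):
        print(cam,t,[(np.round(d["at"],3).tolist(),round(d["score"],2)) for d in models.mark_of(t,cam)[:1]])
mask={}
for t,m,x0 in(("nest",NEST,[.57,.15,1.5]),("base_plate",PLATE,[.532,-.095,1.2]),("clamp_bar",BAR,[.603,-.321,1.2])):
    vs=[]
    for cam in("top","scene"):
        L=look(cam,t)
        print(t,cam,[(round(s,2),int(p.sum()),np.argwhere(p).mean(0)[::-1].round().tolist()) for p,k,s in L[:2]])
        if L: vs.append(L[0][:2]); 
    for n,v in(("each",vs[:1]),("each",vs[1:]),("both",vs)):
        if v: print(t,n,[np.round(a,4) for a in fit(m,v,x0)])
k=vision.get_calibration("wrist");print({a:np.round(b,3).tolist() for a,b in k.items()})
print(telemetry.current_ee_pos(),telemetry.current_tool_rot(),telemetry.current_t())
E
```

```text
top ethanol_bottle [([0.65, -0.036, 0.0], 0.85)]
top buffer_bottle [([0.386, -0.046, -0.005], 0.7)]
top vortex_mixer [([0.725, -0.13, 0.001], 0.94)]
top tip_box [([0.76, -0.253, -0.0], 0.55)]
top conical_1 [([0.384, -0.151, -0.002], 0.73)]
scene ethanol_bottle [([0.646, -0.035, -0.001], 0.91)]
scene buffer_bottle [([0.385, -0.042, 0.003], 0.9)]
scene vortex_mixer [([0.723, -0.131, -0.001], 0.87)]
scene tip_box [([0.751, -0.249, 0.001], 0.62)]
scene conical_1 [([0.474, -0.287, -0.003], 0.64)]
nest top [(0.85, 1431, [197.0, 209.0]), (0.59, 1197, [414.0, 276.0])]
nest scene [(0.83, 1979, [297.0, 310.0]), (0.48, 187, [419.0, 201.0])]
nest each [array([0.5329, 0.1497, 1.6045]), np.float64(0.1172)]
nest each [array([0.5309, 0.1486, 1.6083]), np.float64(0.1018)]
nest both [array([0.5322, 0.1489, 1.6039]), np.float64(0.1281)]
base_plate top [(0.73, 1904, [323.0, 229.0]), (0.4, 1377, [196.0, 211.0])]
base_plate scene [(0.96, 1286, [341.0, 212.0])]
base_plate each [array([ 0.5368, -0.0974,  1.4414]), np.float64(0.0513)]
base_plate each [array([ 0.5376, -0.102 ,  1.4379]), np.float64(0.0564)]
base_plate both [array([ 0.5376, -0.0984,  1.4503]), np.float64(0.0631)]
clamp_bar top []
clamp_bar scene [(0.84, 358, [341.0, 152.0])]
clamp_bar each [array([ 0.61  , -0.3233,  2.7514]), np.float64(0.0954)]
clamp_bar both [array([ 0.61  , -0.3233,  2.7514]), np.float64(0.0954)]
{'fx': 279.237, 'fy': 279.237, 'cx': 319.282, 'cy': 205.177, 'position': [0.29, -0.502, 0.385], 'orientation': [0.105, 0.826, -0.549, -0.069]}
[ 0.22329553 -0.52989091  0.23049089] [4.01268226e-05 9.80184084e-01 1.98088768e-01 1.78690246e-05] 1.6
```

```bash
cat >> h.py <<'E'
NX=np.array([.5322,.1489,1.604])
def T(x,y,z=0): return world([[x,y,z]],NX)[0]   # nest frame -> world
E
python3 - <<'E'
from h import *
k=vision.get_calibration("top")
q=k["orientation"]; M=R.from_quat([q[1],q[2],q[3],q[0]]).as_matrix()
for u,v in((165,178),(230,158),(300,135)):
    d=M@[(u-k["cx"])/k["fx"],(v-k["cy"])/k["fy"],1]; print("hood",np.round(np.array(k["position"])-d*k["position"][2]/d[2],3))
Q=quat(NX[2])
start=T(-.325,.016,.16); print("start",start)
gripper_to(.044)
r.move_to(start,Q); print(telemetry.current_joints(),telemetry.current_t())
look.im=vision.snapshot("wrist"); cv2.imwrite("pics/w1.png",look.im[:,:,::-1])
for t,m,x0 in(("base_plate",PLATE,[.5375,-.099,1.445]),("nest",NEST,NX)):
    L=look("wrist",t)
    if L: print(t,L[0][2],L[0][0].sum(),fit(m,[L[0][:2]],x0))
for t in("ethanol_bottle","buffer_bottle"): print(t,[(np.round(d["at"],3),d["score"]) for d in models.mark_of(t,"wrist")[:1]])
E
```

```text
hood [0.592 0.247 0.   ]
hood [0.657 0.12  0.   ]
hood [ 0.732 -0.018  0.   ]
start [ 0.52699803 -0.17645202  0.16      ]
[-4.49676708e-01  2.95874362e-01  1.65853281e+00 -5.17792324e-04
  1.18656069e+00 -4.81421245e-01] 4.225
base_plate 0.87 7600 (array([ 0.535336  , -0.09856811,  1.43882626]), np.float64(0.022530513562654193))
ethanol_bottle [(array([ 0.649, -0.036,  0.   ]), 0.75)]
buffer_bottle [(array([ 0.383, -0.042, -0.001]), 0.94)]
```

View pics/w1.png

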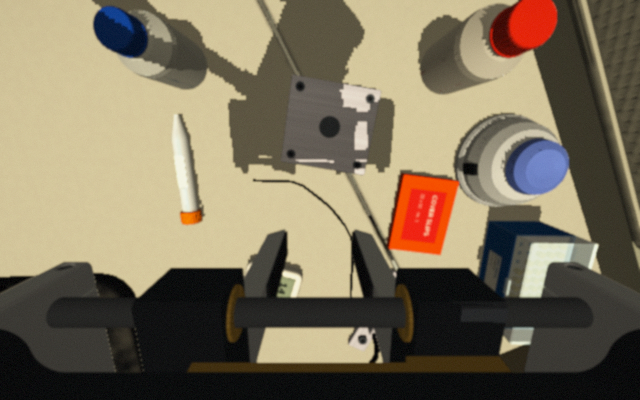

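Wrist view: the plate is at (330,125), clear of the fingers, with the bottles at (150,50) and (480,50) either side of the lane. I'll descend and push.

```bash
python3 - <<'E'
from h import *
print(r.move_l(T(-.325,.016,.029),vel=.12,guard=10),telemetry.current_ee_pos())
print(r.move_l(T(-.165,.016,.029),vel=.06,guard=15),telemetry.current_wrist_force())
vision.snapshot("wrist")
L=look("wrist","base_plate"); x,_=fit(PLATE,[L[0][:2]],[.535,-.02,1.6]) ; print(x,_)
print("in nest frame",world([[*(x[:2]-NX[:2]),0]],[0,0,-NX[2]])[0],x[2]-NX[2])
L=look("wrist","nest"); 
if L: print(fit(NEST,[L[0][:2]],NX),L[0][2])
cv2.imwrite("pics/w2.png",vision.snapshot("wrist")[:,:,::-1]); print(telemetry.current_ee_pos(),telemetry.current_t())
E
```

```text
False [ 0.52758617 -0.17670708  0.02964757]
False [ 0.30294344 -1.40737611  1.20528284]
[0.52280988 0.03682124 1.59682205] 0.025905459689110826
in nest frame [-0.11170525  0.01310569  0.        ] -0.007177949141116358
(array([0.53025438, 0.15154005, 1.61064849]), np.float64(0.08819427408447048)) 0.73
[ 0.52174609 -0.01663075  0.02902913] 8.7333
```

View pics/w2.png

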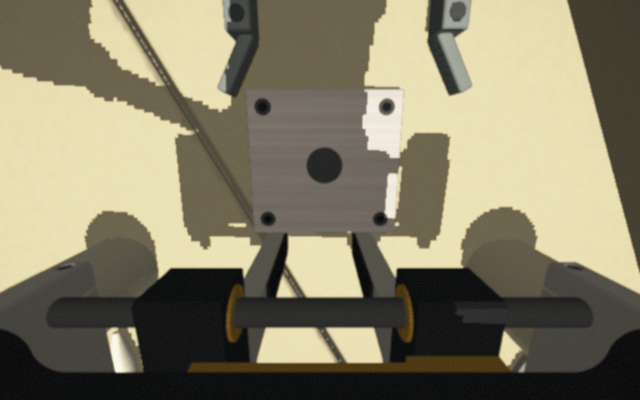

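The plate is square to the nest but 13 mm to the left (left edge px 248, left throat about 258). I'll continue diagonally to the right so that drag and flare centre it.

```bash
cat >> h.py <<'E'
def plate(x0):
    vision.snapshot("wrist"); L=look("wrist","base_plate"); x,c=fit(PLATE,[L[0][:2]],x0)
    print("plate nest-frame",np.round(world([[*(x[:2]-NX[:2]),0]],[0,0,-NX[2]])[0]*1000,1),"dyaw",round(x[2]-NX[2],4),"cost",round(c,3)); return x
E
python3 - <<'E'
from h import *
for a,b in((-.145,.0125),(-.115,.002)):
    print(r.move_l(T(a,b,.029),vel=.05,guard=15),telemetry.current_wrist_force(),telemetry.current_ee_pos())
    p=T(a+.053,b+.0); plate([p[0],p[1],1.6])
cv2.imwrite("pics/w3.png",vision.snapshot("wrist")[:,:,::-1]); print(telemetry.current_t())
E
```

```text
False [ 0.83384798 -0.92118067 -0.03286884] [0.52490114 0.0042299  0.02903323]
plate nest-frame [-90.7   8.1   0. ] dyaw 0.001 cost 0.021
False [-1.55984753 -3.25880035  0.22318473] [0.53295121 0.03425251 0.02871247]
plate nest-frame [-61.1  -1.5   0. ] dyaw 0.0054 cost 0.014
10.325
```

View pics/w3.png

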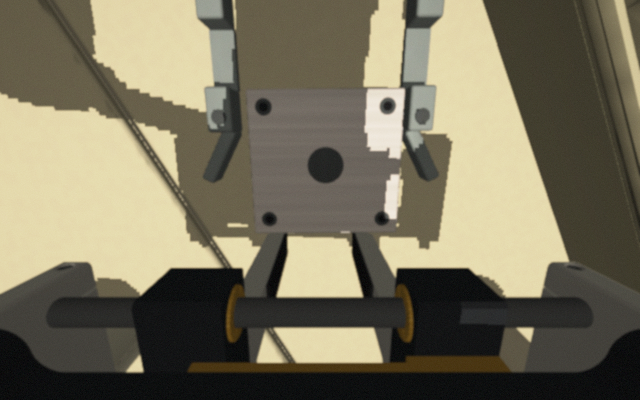

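The plate has entered the bay and sits slightly right (right gap about 0, left gap about 7 px). I'll push home with a 1.5 mm leftward bias.

```bash
python3 - <<'E'
from h import *
print(r.move_l(T(-.070,.0035,.029),vel=.05,guard=15),telemetry.current_wrist_force(),telemetry.current_ee_pos())
print(r.move_l(T(-.046,.0035,.029),vel=.03,guard=15),telemetry.current_wrist_force(),telemetry.current_ee_pos())
p=T(-.002,0); plate([p[0],p[1],1.6])
cv2.imwrite("pics/w4.png",vision.snapshot("wrist")[:,:,::-1]); print(telemetry.current_t())
E
```

```text
False [ 0.12443861 -0.32890817  0.15307163] [0.53117547 0.07894118 0.02910731]
True [-0.79990791 -1.51747101  1.77761505] [0.53111501 0.0944029  0.02891694]
plate nest-frame [-0.9 -0.5  0. ] dyaw -0.0044 cost 0.018
12.1417
```

View pics/w4.png

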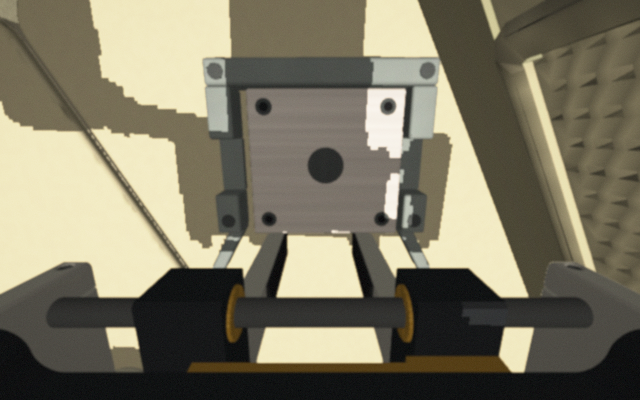

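The plate is home: it spans (245-403, 88-233), touching the back rail, and contact was felt. I'll retreat and go look at the bar.

```bash
python3 - <<'E'
from h import *
r.move_l(T(-.085,.0035,.029),vel=.1)
r.move_l(T(-.085,.0035,.20),vel=.25)
gripper_to(.05)
yw=2.7514-np.pi/2; d=np.array([np.cos(yw),np.sin(yw)])
p=np.array([.608,-.322])-.07*d
r.move_to([*p,.17],quat(yw)); print(telemetry.current_t(),telemetry.current_joints())
im=vision.snapshot("wrist"); cv2.imwrite("pics/w5.png",im[:,:,::-1])
L=look("wrist","clamp_bar")
for a in L[:2]: print(a[2],a[0].sum(),np.argwhere(a[0]).mean(0)[::-1],fit(BAR,[a[:2]],[.608,-.322,2.75]))
E
```

```text
15.4333 [-6.85004947e-01  4.93833581e-01  1.30880935e+00  6.54776429e-04
  1.33880107e+00 -2.96310433e-01]
0.6 2299 [317.85123967 133.73423227] (array([ 0.60604742, -0.32237305,  2.71342851]), np.float64(0.06912507550412543))
```

View pics/w5.png

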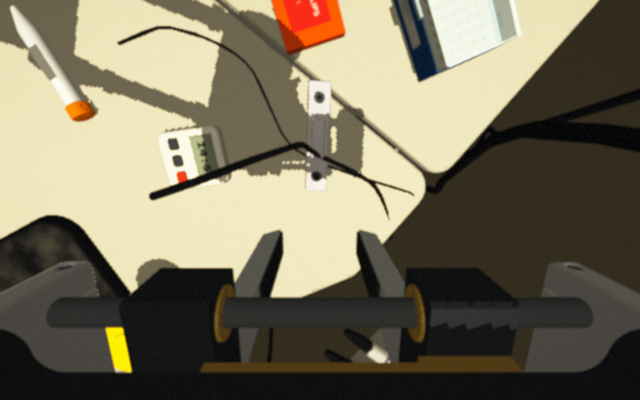

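The bar lies nearly upright in the image, with screw heads at (319,97) and (316,177). A cable is drawn across its lower part. I'll use the screw heads as a check on the fit, then grasp.

```bash
python3 - <<'E'
from h import *
k=vision.get_calibration("wrist"); q=k["orientation"]; M=R.from_quat([q[1],q[2],q[3],q[0]]).as_matrix()
P=[]
for u,v in((319,97),(316,177)):
    d=M@[(u-k["cx"])/k["fx"],(v-k["cy"])/k["fy"],1]; c=np.array(k["position"]); P.append(c+d*(.012-c[2])/d[2])
m=(P[0]+P[1])/2; v=P[0]-P[1]; yw=np.arctan2(v[1],v[0]); print(P,m,np.linalg.norm(v),"tool yaw",yw,"fit",2.7134-np.pi/2)
yw=(yw+2.7134-np.pi/2)/2; b=(m[:2]+[.606,-.3224])/2; print(b,yw)
gripper_to(.045)
r.move_to([*b,.11],quat(yw))
print(r.move_l([*b,.037],vel=.08,guard=8),telemetry.current_ee_pos())
gripper_to(0,f_grip=30); print(telemetry.current_opening(),telemetry.current_finger_force(),telemetry.current_wrist_force())
r.move_l([*b,.10],vel=.1); print(telemetry.current_opening(),telemetry.current_wrist_force(),telemetry.current_t())
r.move_l([*b,.22],vel=.25)
cv2.imwrite("pics/w6.png",np.vstack([vision.snapshot("wrist"),vision.snapshot("scene")])[:,:,::-1][:,:][::1]); np.save("g.npy",[*b,yw])
im=cv2.imread("pics/w6.png"); cv2.imwrite("pics/w6.png",cv2.resize(im,(480,600)))
E
```

```text
[array([ 0.62359308, -0.28409799,  0.012     ]), array([ 0.58826305, -0.361244  ,  0.012     ])] [ 0.60592806 -0.32267099  0.012     ] 0.08485115304894367 tool yaw 1.1413400769557807 fit 1.1426036732051035
[ 0.60596403 -0.3225355 ] 1.1419718750804422
False [ 0.60642394 -0.32280491  0.0375884 ]
0.013461029525558828 29.999767541885376 [-0.58585152  0.01963276  1.91406886]
0.01385207844533924 [-0.1467689   0.3436671  -1.33289761] 18.75
```

View pics/w6.png

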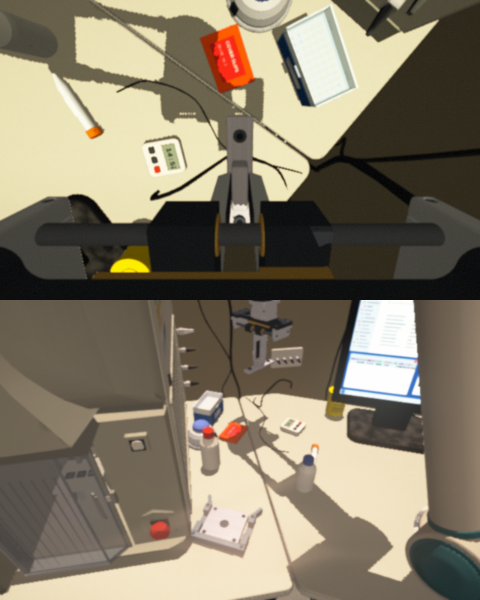

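The bar is held (opening 13.9 mm). I'll carry it via a retracted waypoint to above the nest and check there before lowering.

```bash
python3 - <<'E'
from h import *
r.move_to([.46,-.10,.23],quat(2.3))
yw=NX[2]+np.pi/2
p=T(-.001,0)
r.move_to([p[0],p[1],.19],quat(yw)); print(telemetry.current_joints(),telemetry.current_t())
a=vision.snapshot("wrist")
L=look("wrist","base_plate"); 
if L: 
    x,c=fit(PLATE,[L[0][:2]],[*p[:2],1.6]); print("plate",x,c)
L=look("wrist","nest")
if L: print("nest",fit(NEST,[L[0][:2]],NX),L[0][2])
r.move_l([p[0],p[1],.075],vel=.15)
b=vision.snapshot("wrist"); c=vision.snapshot("scene")
o=np.vstack([a,b])[:,:,::-1]; cv2.imwrite("pics/w7.png",cv2.resize(o,(480,600)))
cv2.imwrite("pics/s7.png",cv2.resize(c[250:400,180:420][:,:,::-1],None,fx=3,fy=3)); print(telemetry.current_opening(),telemetry.current_t(),telemetry.current_ee_pos())
E
```

```text
[ 1.43742600e-01  2.68512052e-01  1.61956529e+00 -3.79058718e-04
  1.25337329e+00 -1.45841490e+00] 21.55
plate [0.53341585 0.1477599  1.61153103] 0.9781124822443181
nest (array([0.53080516, 0.14976135, 1.61112621]), np.float64(0.38221714508205024)) 0.8
0.013632043918460112 22.7167 [0.5327317  0.14781534 0.07594095]
```

View pics/w7.png

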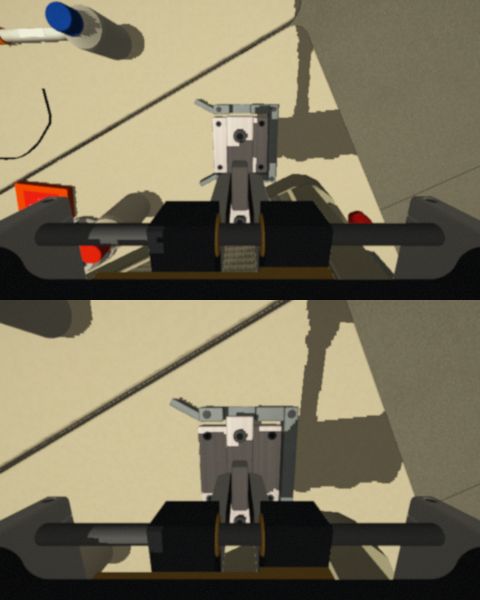

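View pics/s7.png

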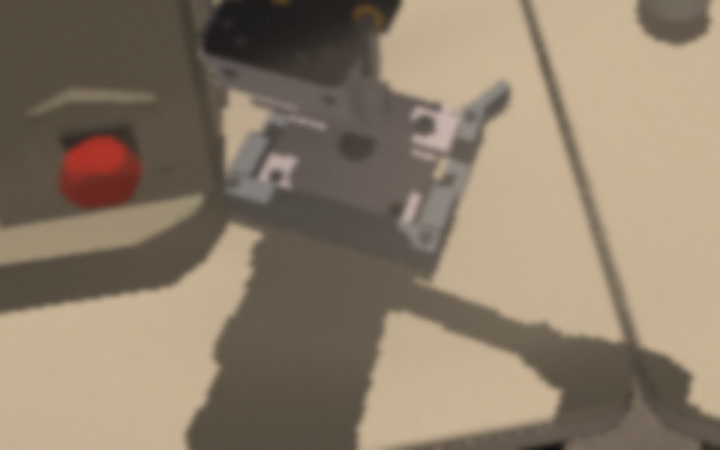

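Above the nest: the bar lines up with the notches and the plate is still home. I'll lower it with a guard and release.

```bash
python3 - <<'E'
from h import *
p=T(-.001,0)
print(r.move_l([p[0],p[1],.045],vel=.04,guard=6),telemetry.current_ee_pos(),telemetry.current_wrist_force(),telemetry.current_torque())
E
```

```text
True [0.53218373 0.1480034  0.04886729] [0.38903719 0.58712289 3.19328307] [ 0.06072826 -0.1934105  -0.00961214]
```

```bash
python3 - <<'E'
from h import *
p=T(-.001,0)
gripper_to(.034); r.hold(.2)
r.move_l([p[0],p[1],.14],vel=.15)
q=T(-.001,.09); r.move_l([q[0],q[1],.25],vel=.25); r.hold(.2)
vs=[];vp=[]
for cam in("top","scene","wrist"):
    vision.snapshot(cam)
    L=look(cam,"clamp_bar")
    if L:
        x,c=fit(BAR,[L[0][:2]],[*p[:2],1.604],z=.012); print(cam,L[0][2],"bar nest mm",np.round(world([[*(x[:2]-NX[:2]),0]],[0,0,-NX[2]])[0]*1000,1),x[2]-NX[2],c)
        x,c=fit(BAR,[L[0][:2]],[*p[:2],1.604],z=.022); print("  if 22 high: cost",c)
    for t in("clamp_bar","base_plate","nest_home"):
        print(cam,t,[(np.round(d["at"],3),round(d["score"],2)) for d in models.mark_of(t,cam)[:1]])
for t in("ethanol_bottle","buffer_bottle"): print(t,[np.round(d["at"],3) for d in models.mark_of(t,"scene")[:1]])
print(telemetry.current_t())
E
```

```text
top 0.93 bar nest mm [-1.6 -4.2  0. ] 0.011976851115903298 0.07495142513290975
  if 22 high: cost 0.09355334523307832
top clamp_bar [(array([0.531, 0.15 , 0.012]), 0.8)]
top base_plate [(array([ 0.531,  0.148, -0.003]), 0.56)]
top nest_home []
scene 0.86 bar nest mm [-2.3 -1.9  0. ] -0.007260486230043162 0.05029081140058397
  if 22 high: cost 0.061652479862314535
scene clamp_bar [(array([0.53 , 0.146, 0.018]), 0.74)]
scene base_plate [(array([0.532, 0.146, 0.002]), 0.74)]
scene nest_home []
wrist 0.59 bar nest mm [-0.7 -1.   0. ] -0.0057300599308365285 0.04011893975930136
  if 22 high: cost 0.08424980914006468
wrist clamp_bar [(array([0.53 , 0.146, 0.011]), 0.59)]
wrist base_plate []
wrist nest_home []
ethanol_bottle [array([ 0.651, -0.037, -0.   ])]
buffer_bottle [array([ 0.385, -0.042,  0.004])]
26.6
```

The bar is seated at 12 mm in both notches, the plate is home, and the bottles on either side of the lane haven't moved.

```bash
python3 -c "
from plant import r
print(r.sign_off())"
```

```text
the job is handed in; nothing more can be done
None
```

The job is handed in at about 27 s of the 54 s: the base plate is home against the back rail, the clamp bar lies rib up across it with both ends in the notches, and neither bottle beside the push lane moved (I did not re-measure the other bench items).

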